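# Hold the bottle against its sprung plate

## Robot

A 6-joint arm with a two-finger parallel gripper is mounted at the origin on the work surface. World frame = base frame: x ahead of the robot, y to its left, z up, the work surface at z = 0. Lengths are in m, angles in rad, forces in N, time in s.
With the tool pointing down it reaches from about 0.35 to 0.85 m from the base axis. Payload 8.1 kg.
Tool frame: the origin (TCP) lies on the centre line of the jaws, within the pads' length; the fingertips stand robot.tips_ahead ahead of it and the grasp point (between the pads) lies 6 mm ahead of it (robot.tips_ahead is the distance from the TCP to the fingertips, in m); z points along the fingers, y is the line along which they close (so a half turn about z gives the same grasp; the last joint's range is limited). The gripper opens to 93 mm and grips with 3 to 60 N. Pads are 15 mm wide; open, the fingers measure 128 mm over their backs; the gripper's body (75 mm by 188 mm) begins 65 mm behind the grasp point.
Start: joints at [-1.391, 0.13, 1.488, -0, 1.523, -0.085], TCP at [0.157, -0.579, 0.244] pointing down, gripper open.
Joint ranges: [-2.96, 2.96], [-0.89, 2.26], [0.02, 2.5], [-1.34, 4.48], [0, 2.73], [-2.66, 2.66]. Speed limits (rad/s): [2.39, 2.39, 2.79, 3.14, 3.14, 3.14].

## Interface

Orientations are given as a rotation vector (axis times angle).
In Python, from plant import robot gives the robot as it stands.
- The arm moves only by the tool apply_moves, never from a script. Its arguments are lists of equal length, an entry for each row: "delta_pos": the shift along the tool's x, y, z in cm, a list of three; "twist": the turn about the tool's z in rad. A call has 1 to 8 rows; each row shifts and turns the commanded pose from where the row before left it, along the tool's axes as they then stand; what a row does not reach is not made up. A row lasts 1/8 s, in which the tool goes at most 62.5 mm and 10.7 degrees, less where a joint would pass 70% of its speed; a pose out of reach is approached as far as the arm can. A call with a gripper value outside its range is refused whole. "gripper" is the finger opening in cm, from 0 to 9.3, set as the call begins (left out, the last holds). The fingers move at their own pace and stop on an object; "squeeze" is the grip in N (left out, the last holds). Time passes only in rows, so rows that do not move let the fingers close. It gives the time, the measured TCP pose, the force, the opening and the grip force at its end, in the units of the state.
- robot.read_state(): the state, without advancing time (a new reading comes with each control period).
- robot.read_camera(name): name is "side" or "top" or "wrist"; returns a dict with "frame" (400x640x3 uint8, red, green, blue), "vertical_fov" (degrees; the focal length in pixels is half the picture's height over the tangent of half this angle, whatever the lens; pixels are square), "cx", "cy" (the principal point, pixels), "k1" (the pictures are not rectified: a ray, as slopes to the right and down, at radius r is drawn at 1 + k1 r^2 times it, then the intrinsics apply), "R" (3x3) and "t" (3): a world point X has camera coordinates R X + t. Camera axes: x right, y down, z forward; pixel columns grow to the right and rows downward; lengths in m; the calibration is good to about 2 mm. A picture is of the moment at which its call begins. There is no depth.
- robot.close_job(): hands the job in; it is judged then, once.
The state is a dict: "t": time; "q": joint angles; "dq": joint speeds; "joint_torque": joint torques, N m; "tool_pos": TCP position; "orientation": TCP orientation; "force": force on the tool from outside, world axes, zero at the start; "wrist_torque": the same for the moment, N m; "opening": finger opening in m; "gripper_force": force on a finger pad.
Only numpy, scipy, OpenCV 4.12 (cv2) and the standard library are available. Lean on these libraries where they do the work, as an engineer would, in place of code of your own. Each camera call takes 0.05 s, during which the arm holds its last target. There are 200 camera calls.

## Task

Pick up the aluminium bottle, lay it gently on its side on the two rails of the wooden cradle with its base facing the round sprung plate and not yet pushing it, then slide it base first against the plate and push the plate about half way in (about 10 of its 20 mm), never ramming it to the end. I will screw on the retaining clip, so be my third hand: finish while still pushing the bottle steadily with the plate half way in. Do not drop the bottle, and leave the ball tray, the bail and the screwdriver where they are.

Things in the scene. Friction and masses are not known exactly. Their poses are not given: they have to be found in the camera images.
- bottle: Bare aluminium bottle with a black twist cap, 166 mm tall, standing upright on the table at the start. Straight cylindrical body 55 mm in diameter from the base up to 120 mm, then a shoulder and neck (25 mm diameter), and the cap, 30 mm in diameter, from 142 to 166 mm. About 0.22 kg (varies), evenly spread. Origin: centre of the base; z points from base to cap.
- bottle_cap (a point): Centre of the flat top of the cap, 166 mm from the base along the bottle's z.
- cradle: Wooden cradle fixed to the table. Origin on the table, midway between the rails; y runs along the rails from the plate end (-y) to the open end (+y), x across, z up. Base board 130 x 300 x 18 mm, y = -180 to +120 mm. At y = -163 to -137 mm stands a wooden block 80 mm wide, its top 110 mm above the table, behind the sprung plate.
- cradle_axis (a point): Point 75 mm above the cradle's origin, on the axis of a bottle lying on both rails (base to -y, cap overhanging the open end). The two round wooden rails, 16 mm in diameter, have centres at x = -20 and +20 mm of the cradle, 46 mm above the table, and run from y = -95 to +55 mm, plus rounded ends of 8 mm. Rail tops lie 21 mm below the axis.
- plate_face (a point): Centre of the face of the round sprung steel plate, 52 mm in diameter and 8 mm thick, upright across the rails' plate end, 75 mm above the table, facing the cradle's +y. With nothing pressing, the face is at y = -100 mm of the cradle; it is pushed towards -y.
- plate (a joint): How far the sprung plate is pushed in: 0 free, 0.020 m fully in, growing towards the cradle's -y. The spring pushes back with 2.1 N at 0 plus 0.7 N per mm: about 9 N half way in. Sliding the bottle on the rails adds a friction of up to about 3 N.
- ball_tray: Low grey plastic tray, 160 x 160 mm, 35 mm high, holding two red balls and a tennis ball (up to 75 mm high); leave alone. Origin: centre of its underside.
- bail: Turned wooden cricket bail, about 110 mm long and 22 mm thick, lying on the table along its x; leave alone. Origin: middle of its underside.
- screwdriver: Screwdriver, about 200 mm long, lying on the table along its x, handle to -x; leave alone.
Not all that is in view belongs to the job. What is shaped like the bottle but yellow is not meant.

How it is judged:
On the way:
1. the bottle lies in the cradle on both rails, base towards the plate, the plate not yet pushed in (angle between bottle's own z axis and vertical between 1.45 and 1.69 rad and x of bottle in the frame of cradle between -0.008 and 0.008 m and z of bottle in the frame of cradle between 0.068 and 0.081 m and angle between the z axis of bottle and the y axis of cradle, either way round below 0.1 rad and y of bottle_cap in the frame of cradle above 0.03 m and value of joint plate below 0.003 m and contact force between bottle and cradle above 0.3 N), for 0.2 s.
At the end, for the whole second after the job is handed in: Through the last second the bottle lies still on both rails (within 6 degrees and 8 mm, cap at the open end), its base presses the plate with 4 to 14 N, the plate is 6 to 14 mm in, and the robot still pushes the bottle with over 2 N (angle between bottle's own z axis and vertical between 1.45 and 1.69 rad and x of bottle in the frame of cradle between -0.008 and 0.008 m and z of bottle in the frame of cradle between 0.068 and 0.081 m and angle between the z axis of bottle and the y axis of cradle, either way round below 0.1 rad and y of bottle_cap in the frame of cradle above 0.03 m and value of joint plate between 0.006 and 0.014 m and contact force between bottle and plate between 4 and 14 N and contact force between any of the fingers, the arm and bottle above 2 N and linear speed of bottle below 0.01 m/s); the arm keeps its last pose, push and grip.
It fails at once if the plate is rammed to its end (over 18.5 mm in) (value of joint plate above 0.0185 m).
It fails at once if the bottle is dropped (moves faster than 0.7 m/s with no finger on it) (linear speed of bottle above 0.7 m/s and contact force between the fingers and bottle below 0.05 N).
It fails at once if the ball tray is moved by more than 30 mm (distance of ball_tray from where it was at the start of the episode above 0.03 m).
It fails at once if the bail is moved by more than 30 mm (distance of bail from where it was at the start of the episode above 0.03 m).
It fails at once if the screwdriver is moved by more than 30 mm (distance of screwdriver from where it was at the start of the episode above 0.03 m).
It also fails if it takes over 58 s, if anything falls off the work surface, if the arm or the gripper's body presses on something with over 40 N, if the wrist force passes 120 N, or if a joint passes its speed limit or range.

## Working session

There is one attempt and no reset: what is moved stays moved. The work goes in short steps, Python scripts to look and compute and a tool call to move; the robot and the scene stay as the last step left them, time stands still between calls to the robot, and variables do not carry over. Pictures are saved under pics/ and viewed, at most 11 in all, crops included, and the job is handed in when it is done.

Besides the shell and the picture viewer there is one more tool, called after ">>>" as name([rows], argument=value, ...), one row to a line, values as JSON. apply_moves: Moves the arm, as the interface text tells. Its arguments: {"type":"object","properties":{"delta_pos":{"type":"array"},"twist":{"type":"array"},"gripper":{"type":"number"},"squeeze":{"type":"number"}},"required":["delta_pos","twist"]}

```bash
ls; mkdir -p pics; python3 - <<'E'
from plant import robot
import cv2,numpy as np
print(robot.read_state(), robot.tips_ahead)
for n in("side","top"):
    c=robot.read_camera(n); cv2.imwrite(f"pics/{n}0.png",c["frame"][:,:,::-1])
    print(n,{k:v for k,v in c.items() if k!="frame"})
E
```

```text
pics
{'t': 0.0, 'q': array([-1.39140826e+00,  1.31125462e-01,  1.48931052e+00,  5.91535240e-06,
        1.52303510e+00, -8.53847441e-02]), 'dq': array([ 0.00148595,  0.0002946 , -0.00030163,  0.00054181,  0.00064116,
       -0.00290394]), 'joint_torque': array([ 1.49714029e-03, -5.59842360e+01, -4.91759598e+01,  7.69302808e-02,
        3.55492299e-02, -1.22883707e-04]), 'tool_pos': array([ 0.15694797, -0.5785395 ,  0.24259161]), 'orientation': array([-3.11224266e+00, -4.14442199e-01,  1.29285359e-04]), 'force': array([0.06827917, 0.1727601 , 0.8242317 ]), 'wrist_torque': array([0.012043  , 0.06309397, 0.01274057]), 'gripper_force': 0.0, 'opening': 0.0929920700247215} 0.025
side {'vertical_fov': 46.03151153292995, 'cx': 318.74750367395654, 'cy': 201.33699815070946, 'k1': -0.12626972806113593, 'R': array([[-0.95276858, -0.30336545,  0.01419259],
       [-0.16785759,  0.48708708, -0.8570706 ],
       [ 0.25309259, -0.81897227, -0.51500346]]), 't': array([0.51129197, 0.16673062, 1.16444745])}
top {'vertical_fov': 43.12571001887755, 'cx': 312.2878426785884, 'cy': 195.5540064079676, 'k1': -0.09538769002047505, 'R': array([[ 1.22059768e-03, -9.99827742e-01, -1.85201409e-02],
       [-9.94447589e-01,  7.35189372e-04, -1.05230471e-01],
       [ 1.05225960e-01,  1.85457536e-02, -9.94275391e-01]]), 't': array([0.0517018 , 0.53319965, 1.33360479])}
```

View pics/side0.png

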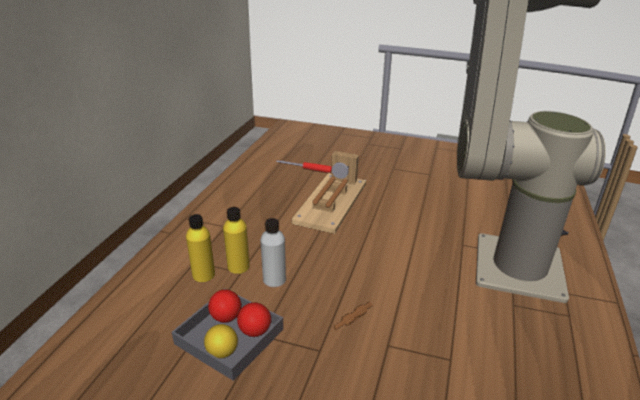

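View pics/top0.png

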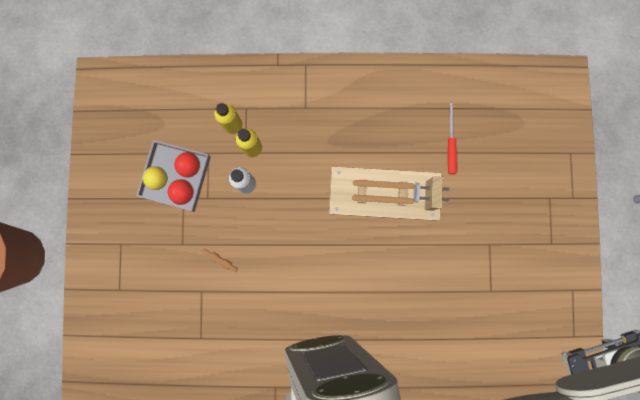

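Side view: the aluminium bottle is at about (273,255), with the cradle at (330,200) and its plate end far away. Top view: the bottle's cap is at (238,176), the cradle board spans columns 331–441 with the plate at (418,193), the tray is on the left and the bail is at (220,260). I'll zoom in to measure.

```bash
cat > h.py <<'E'
import numpy as np, cv2
from plant import robot
def K(c):
    f=200/np.tan(np.radians(c["vertical_fov"])/2); return np.array([[f,0,c["cx"]],[0,f,c["cy"]],[0,0,1]])
def ray(c,uv):
    s=cv2.undistortPoints(np.array([[uv]],float),K(c),np.array([c["k1"],0,0,0]))[0,0]
    return -c["R"].T@c["t"], c["R"].T@np.array([s[0],s[1],1])
def hit(c,uv,z):
    o,d=ray(c,uv); return o+d*(z-o[2])/d[2]
def proj(c,X):
    return cv2.projectPoints(np.array(X,float).reshape(-1,1,3),cv2.Rodrigues(c["R"])[0],c["t"],K(c),np.array([c["k1"],0,0,0,0]))[0][:,0]
E
python3 - <<'E'
from h import *
t=cv2.imread("pics/top0.png"); s=cv2.imread("pics/side0.png")
z=lambda im,x0,y0,w,h,k:cv2.resize(im[y0:y0+h,x0:x0+w],None,fx=k,fy=k,interpolation=cv2.INTER_CUBIC)
o=np.zeros((600,800,3),np.uint8)
o[:280,:280]=z(t,220,155,56,56,5)
o[:280,300:780]=z(s,225,215,96,56,5) if 0 else np.pad(z(s,245,210,56,80,3.5),((0,0),(0,284),(0,0)))
o[280:600,:650]=z(t,325,160,130,64,5)
cv2.imwrite("pics/zoom.png",o)
E
```

```text
(no output)
```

View pics/zoom.png

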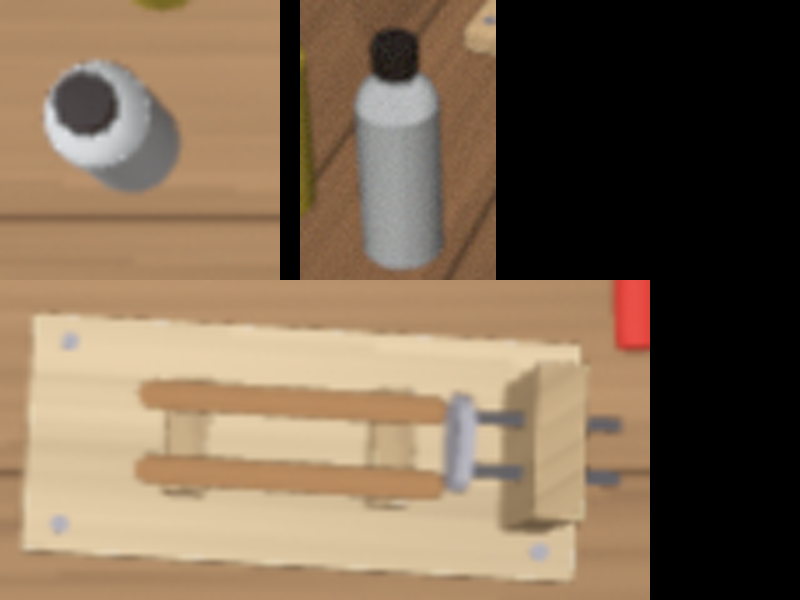

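```bash
cat >> h.py <<'E'
def w2c(p,cr):  # world xy->cradle xy
    a=cr[2]; d=np.array(p[:2])-cr[:2]; return np.array([np.cos(a)*d[0]+np.sin(a)*d[1],-np.sin(a)*d[0]+np.cos(a)*d[1]])
def c2w(p,cr):
    a=cr[2]; return np.array([cr[0]+np.cos(a)*p[0]-np.sin(a)*p[1],cr[1]+np.sin(a)*p[0]+np.cos(a)*p[1]])
E
python3 - <<'E'
from h import *
from scipy.optimize import least_squares
c=robot.read_camera("top"); s=robot.read_camera("side")
cap=hit(c,(236.6,175.0),.166); print("cap",cap)
f=lambda x,y:((x+.5)/3.5-.5+245-300/3.5,(y+.5)/3.5-.5+210)
print("side: capcentre",hit(s,f(395,55),.154),"side base proj of cap", f(402,245), proj(s,[[cap[0],cap[1],0],[cap[0],cap[1],.166]]))
g=lambda x,y:((x+.5)/5-.5+325,(y-280+.5)/5-.5+160)
P=[(34,314,.065,.12,.018),(580,346,.065,-.18,.018),(573,580,-.065,-.18,.018),(22,550,-.065,.12,.018),(137,393,.02,.063,.046),(135,468,-.02,.063,.046)]
W=[hit(c,g(p[0],p[1]),p[4])[:2] for p in P]
r=lambda cr:np.concatenate([c2w(p[2:4],cr)-w for p,w in zip(P,W)])
o=least_squares(r,[.6,-.15,0]); print("cradle",o.x,np.round(r(o.x)*1000,1))
for n,uv in dict(bail1=(205,250),bail2=(237,270),traycorner=(208,155),traycorner2=(193,211)).items(): print(n,hit(c,uv,.01))
E
```

```text
cap [0.56924667 0.23415387 0.166     ]
side: capcentre [0.57292558 0.23497769 0.154     ] side base proj of cap (273.7857142857143, 279.6428571428571) [[275.89722192 279.07475865]
 [273.27321094 220.92140255]]
cradle [ 0.54304745 -0.11595721 -0.05732972] [ 0.5  0.2  1.1 -1.1 -0.8 -0.7 -0.2  0.8 -0.4 -0.  -0.2  0.9]
bail1 [0.38627894 0.34421149 0.01      ]
bail2 [0.33277976 0.25564759 0.01      ]
traycorner [0.64857177 0.34185487 0.01      ]
traycorner2 [0.49273633 0.37983624 0.01      ]
```

>>> apply_moves([
  [0,0,0],
  [0,0,0],
  [0,0,0],
  [0,0,0],
  [0,0,0],
  [0,0,0],
  [0,0,0],
  [0,0,0],
], twist=[-0.156,-0.156,-0.156,-0.156,-0.156,-0.156,-0.156,-0.156], gripper=6)

```text
t: 1.2
tool_pos: [0.157, -0.5789, 0.2433]
orientation: [-2.279, -2.162, -0.0]
force: [-0.4, -0.2, 0.2]
opening: 0.0596
gripper_force: 0.0
```

```bash
cat >> h.py <<'E'
from scipy.spatial.transform import Rotation as Ro
def rel(T):  # world target TCP -> tool-axis delta in cm
    s=robot.read_state(); R=Ro.from_rotvec(s["orientation"]).as_matrix()
    print("t",s["t"],"pos",s["tool_pos"].round(4),"toolx",R[:,0].round(3),"z",R[:,2].round(3),"F",s["force"].round(2),"op",round(s["opening"],4),"g",round(s["gripper_force"],1))
    return (R.T@(np.array(T)-s["tool_pos"])*100).round(2)
E
python3 -c "
from h import *
print(rel([.571,.234,.244]))"
```

```text
t 1.2 pos [ 0.157  -0.5789  0.2433] toolx [0.053 0.999 0.001] z [-0.     0.001 -1.   ] F [-0.36 -0.24  0.16] op 0.0596 g 0.0
[ 8.337e+01  3.704e+01 -3.000e-02]
```

>>> apply_moves([
  [4.5,2.5,0],
  [4.5,2.5,0],
  [4.5,2.5,0],
  [4.5,2.5,0],
  [4.5,2.5,0],
  [4.5,2.5,0],
  [4.5,2.5,0],
  [4.5,2.5,0],
], twist=[0,0,0,0,0,0,0,0])

```text
t: 2.2
tool_pos: [0.3782, -0.2298, 0.2437]
orientation: [2.285, 2.156, 0.0]
force: [0.6, -0.3, 0.3]
opening: 0.0599
gripper_force: 0.0
```

>>> apply_moves([
  [5,2,0],
  [5,2,0],
  [5,2,0],
  [5,2,0],
  [5,2,0],
  [5,2,0],
  [5,2,0],
  [4,1,0],
], twist=[0,0,0,0,0,0,0,0])

```text
t: 3.2
tool_pos: [0.5504, 0.1514, 0.2433]
orientation: [-2.284, -2.157, 0.0]
force: [1.2, -0.4, -0.5]
opening: 0.0598
gripper_force: 0.0
```

```bash
python3 -c "
from h import *
print(rel([.571,.234,.244]))
c=robot.read_camera('wrist'); cv2.imwrite('pics/w1.png',c['frame'][:,:,::-1]); print(proj(c,[[.571,.234,.166],[.571,.234,0]]))
c=robot.read_camera('side'); cv2.imwrite('pics/s1.png',c['frame'][:,:,::-1])"
```

```text
t 3.2 pos [0.5504 0.1514 0.2433] toolx [0.057 0.998 0.   ] z [-0.  0. -1.] F [ 1.16 -0.45 -0.52] op 0.0598 g 0.0
[ 8.36  1.59 -0.07]
[[340.65520712 101.7262973 ]
 [330.78860445 102.05004361]]
```

View pics/w1.png

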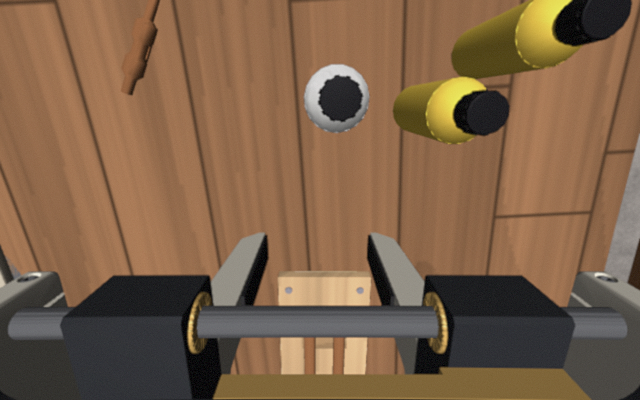

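The wrist view shows the cap centre at (341,99), within 3 px of the prediction. I'll use that to correct the position.

```bash
python3 -c "
from h import *
c=robot.read_camera('wrist'); p=hit(c,(341,99),.166); print(p, rel([p[0],p[1],.161]))"
```

```text
t 3.35 pos [0.5498 0.1511 0.243 ] toolx [ 0.055  0.998 -0.   ] z [-0.001 -0.    -1.   ] F [-0.97 -0.91  0.58] op 0.0602 g 0.0
[0.57072269 0.23743921 0.166     ] [8.74 1.63 8.19]
```

>>> apply_moves([
  [4.3,0.8,0],
  [4.3,0.8,0],
  [0,0,2.7],
  [0,0,2.7],
  [0,0,2.7],
  [0,0,0],
], twist=[0,0,0,0,0,0])

```text
t: 4.1
tool_pos: [0.569, 0.2325, 0.1598]
orientation: [-2.284, -2.154, 0.008]
force: [0.2, -0.1, 0.8]
opening: 0.0601
gripper_force: 0.0
```

>>> apply_moves([
  [0,0,0],
  [0,0,0],
  [0,0,0],
  [0,0,0],
  [0,0,0],
  [0,0,0],
], twist=[0,0,0,0,0,0], gripper=1.5, squeeze=15)

```text
t: 4.85
tool_pos: [0.5713, 0.2345, 0.1636]
orientation: [2.284, 2.156, 0.002]
force: [-1.3, -0.3, 5.1]
opening: 0.0294
gripper_force: 15.0
```

```bash
python3 -c "
from h import *
print(rel([.571,.236,.161]))
c=robot.read_camera('side'); cv2.imwrite('pics/s2.png',c['frame'][:,:,::-1])"
```

```text
t 4.85 pos [0.5713 0.2345 0.1636] toolx [0.058 0.998 0.   ] z [ 0.001  0.    -1.   ] F [-1.35 -0.3   5.1 ] op 0.0294 g 15.0
[ 0.15 -0.04  0.26]
```

>>> apply_moves([
  [0,0,-1],
  [0,0,-1],
  [-3,-2,0],
  [-4,-2,0],
  [-4,-2,0],
  [-3,-2,0],
  [-2,-1,0],
  [0,0,0],
], twist=[0,0,0,0,0,0,0,0])

```text
t: 5.9
tool_pos: [0.4715, 0.0788, 0.1832]
orientation: [2.286, 2.154, 0.001]
force: [-0.4, 0.8, -1.7]
opening: 0.0294
gripper_force: 15.0
```

```bash
python3 -c "
from h import *
print(rel([.48,.07,.161]))
c=robot.read_camera('side'); cv2.imwrite('pics/s3.png',c['frame'][50:350,100:500,::-1])"
```

```text
t 5.9 pos [0.4715 0.0788 0.1832] toolx [ 0.06   0.998 -0.   ] z [ 0.001 -0.    -1.   ] F [-0.44  0.78 -1.66] op 0.0294 g 15.0
[-0.83  0.9   2.22]
```

View pics/s3.png

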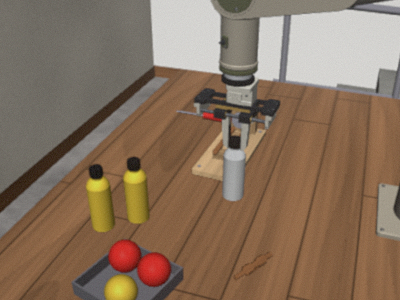

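The bottle hangs straight and the space around it is clear. I'll lower it to the table and reduce the grip so it can pivot at the cap.

>>> apply_moves([
  [0,0,0.7],
  [0,0,0.7],
  [0,0,0.7],
  [0,0,0],
], twist=[0,0,0,0])

```text
t: 6.45
tool_pos: [0.4726, 0.0804, 0.1621]
orientation: [2.284, 2.156, 0.002]
force: [0.5, 0.7, 3.8]
opening: 0.0297
gripper_force: 15.0
```

>>> apply_moves([
  [0,0,0],
  [0,0,0],
  [1.4,0,-0.1],
  [1.4,0,-0.1],
  [1.4,0,0.1],
  [1.4,0,0.1],
  [0,0,0],
], twist=[0,0,0,0,0,0,0], squeeze=4)

```text
t: 7.32
tool_pos: [0.4749, 0.137, 0.1614]
orientation: [-2.283, -2.158, -0.0]
force: [0.2, 0.3, 1.7]
opening: 0.0306
gripper_force: 4.6
```

```bash
python3 -c "
from h import *
print(rel([.48,.07,.161]))
c=robot.read_camera('side'); cv2.imwrite('pics/s4.png',cv2.resize(c['frame'][100:300,230:430,::-1],None,fx=2,fy=2))"
```

```text
t 7.325 pos [0.4749 0.137  0.1614] toolx [0.056 0.998 0.   ] z [-0.  0. -1.] F [0.17 0.28 1.68] op 0.0306 g 4.6
[-6.66  0.88  0.04]
```

View pics/s4.png

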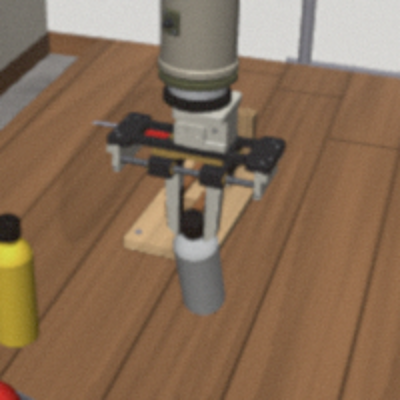

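```bash
python3 -c "
from h import *
c=robot.read_camera('side')
print((proj(c,[[.473,.08,0],[.4749,.137,0],[.475,.137,.155],[.478,.19,0],[.478,.2,0.]])-[230,100])*2)
print(hit(c,(230+205/2,100+300/2),.01))"
```

```text
[[205.55086035 300.12090133]
 [191.32740147 325.88020464]
 [194.18260197 220.6692966 ]
 [176.02381735 351.4182133 ]
 [173.47527889 356.54558333]]
[0.47030492 0.09286494 0.01      ]
```

The base stayed at y≈0.08 while the cap is at 0.137, so the bottle has tilted about 20° as planned. I'll continue the arc.

>>> apply_moves([
  [1.35,0,0.35],
  [1.3,0,0.4],
  [1.25,0,0.55],
  [1.25,0,0.6],
  [1.15,0,0.75],
  [1.1,0,0.85],
  [1.0,0,1.0],
  [1.0,0,1.0],
], twist=[0,0,0,0,0,0,0,0])

```text
t: 8.43
tool_pos: [0.4799, 0.2296, 0.1051]
orientation: [-2.285, -2.156, 0.003]
force: [1.0, -0.6, -0.6]
opening: 0.0296
gripper_force: 4.1
```

>>> apply_moves([
  [0.8,0,1.1],
  [0.8,0,1.15],
  [0.6,0,1.25],
  [0.5,0,1.25],
  [0.4,0,1.3],
  [0.3,0,1.2],
  [0,0,0],
  [0,0,0],
], twist=[0,0,0,0,0,0,0,0])

```text
t: 9.43
tool_pos: [0.4831, 0.264, 0.0347]
orientation: [2.285, 2.156, 0.002]
force: [-0.4, 2.5, 3.9]
opening: 0.0296
gripper_force: 4.0
```

```bash
python3 -c "
from h import *
print(rel([.48,.255,.0335]))
c=robot.read_camera('side'); a=cv2.resize(c['frame'][100:300,230:430,::-1],None,fx=2,fy=2)
c=robot.read_camera('top'); b=cv2.resize(c['frame'][150:250,220:320,::-1],None,fx=4,fy=4)
cv2.imwrite('pics/s5.png',np.hstack([a,b]))"
```

```text
t 9.425 pos [0.4831 0.264  0.0347] toolx [0.058 0.998 0.001] z [ 0.001  0.001 -1.   ] F [-0.36  2.47  3.92] op 0.0296 g 4.0
[-0.92 -0.25  0.12]
```

View pics/s5.png

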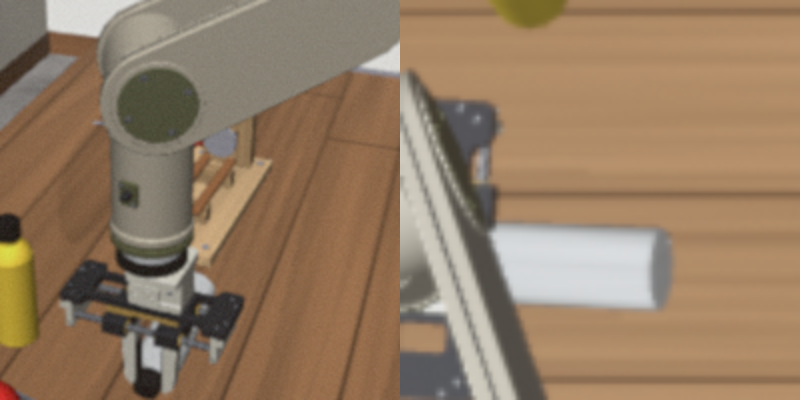

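The bottle lies flat with its cap towards +y and its base at about y=0.11. I'll open, slide back along it to the centre of mass and re-grip the body.

>>> apply_moves([
  [0,0,0],
  [0,0,0],
  [0,0,0],
  [0,0,0],
], twist=[0,0,0,0], gripper=9.2)

```text
t: 10.02
tool_pos: [0.4823, 0.2633, 0.0339]
orientation: [-2.285, -2.156, 0.001]
force: [-0.3, 0.3, 0.9]
opening: 0.0651
gripper_force: 0.0
```

```bash
python3 -c "
from h import *
c=robot.read_camera('top'); p=hit(c,(286.7,150+266/4),.0275); print('base',p)
d=np.array([.057,.998]); t=p[:2]+d*.071
print(rel([t[0],t[1],.0335]))
cv2.imwrite('pics/s6.png',cv2.resize(c['frame'][150:250,200:320,::-1],None,fx=4,fy=4))"
```

```text
base [0.47678761 0.12051584 0.0275    ]
t 10.075 pos [0.4823 0.2633 0.034 ] toolx [ 0.058  0.998 -0.   ] z [-0. -0. -1.] F [-0.18  0.49  0.3 ] op 0.0695 g 0.0
[-7.19  0.27  0.05]
```

View pics/s6.png

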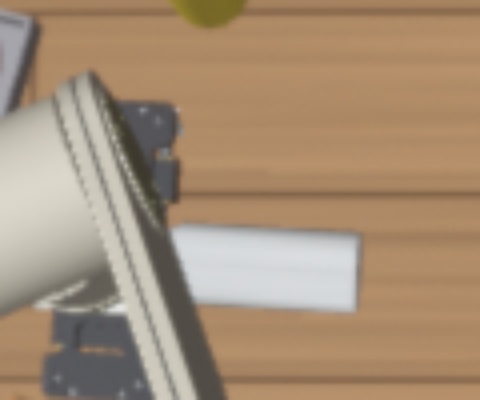

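>>> apply_moves([
  [0,0,0],
  [0,0,0],
  [0,0,0],
  [-2,0.1,0],
  [-3,0.1,0],
  [-2.5,0,0],
  [-0.7,0,0],
  [0,0,0],
], twist=[0,0,0,0,0,0,0,0])

```text
t: 11.08
tool_pos: [0.4798, 0.181, 0.0342]
orientation: [-2.286, -2.155, -0.0]
force: [-0.4, 0.6, -0.7]
opening: 0.0918
gripper_force: 0.0
```

>>> apply_moves([
  [0,0,0],
  [0,0,0],
  [0,0,0],
  [0,0,0],
  [0,0,0],
  [0,0,0],
  [0,0,0],
  [0,0,0],
], twist=[0,0,0,0,0,0,0,0], gripper=4.5, squeeze=30)

```text
t: 12.08
tool_pos: [0.4796, 0.1814, 0.034]
orientation: [-2.285, -2.156, 0.0]
force: [0.4, 0.8, -1.4]
opening: 0.0541
gripper_force: 30.0
```

>>> apply_moves([
  [0,0,-0.5],
  [0,0,-1],
  [0,0,-2],
  [0,0,-3],
  [0,0,-3],
  [0,0,0],
], twist=[0,0,0,0,0,0])

```text
t: 12.82
tool_pos: [0.482, 0.1821, 0.1325]
orientation: [2.283, 2.154, 0.009]
force: [0.6, 0.4, -2.9]
opening: 0.0545
gripper_force: 30.0
```

```bash
python3 -c "
from h import *
rel([0,0,0])
c=robot.read_camera('top'); b=cv2.resize(c['frame'][150:250,220:320,::-1],None,fx=4,fy=4)
c=robot.read_camera('side'); a=cv2.resize(c['frame'][100:300,230:430,::-1],None,fx=2,fy=2)
cv2.imwrite('pics/s7.png',np.hstack([a,b]))"
```

```text
t 12.825 pos [0.482  0.1821 0.1325] toolx [0.058 0.998 0.002] z [ 0.006  0.002 -1.   ] F [ 0.62  0.38 -2.88] op 0.0545 g 30.0
```

View pics/s7.png

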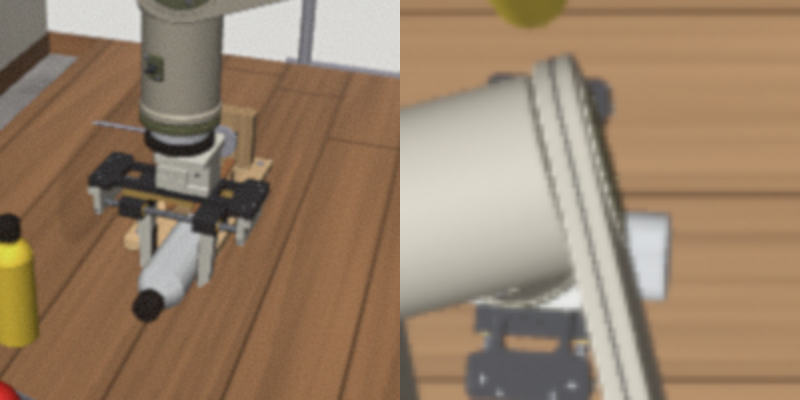

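```bash
python3 -c "
from h import *
cr=np.array([.54305,-.11596,-.0573])
rel([0,0,0]); c=robot.read_camera('top'); b=hit(c,(286.5,213.5),.1265); b2=hit(c,(286.5,213.5),.154);print(b,b2)
c=robot.read_camera('side'); p=np.array([.482,.1821,.1265]);
for k in(.066,.071,.076): 
  q=p+np.array([.058,.998,0])*(.166-k); print(k,(proj(c,[q,q+[0,0,.01],q-[0,0,.01]])-[230,100])*2)
T=c2w([0,-.075+.071],cr); print('place target',rel([T[0],T[1],.1325]))
for d in (-.02,.06): print(w2c(p[:2]+d*np.array([.058,.998]),cr))
"
```

```text
t 12.925 pos [0.4796 0.1815 0.1289] toolx [0.058 0.998 0.   ] z [ 0.  0. -1.] F [-0.63 -0.09 -2.53] op 0.0544 g 30.0
[0.47792197 0.11419973 0.1265    ] [0.47599438 0.11228186 0.154     ]
0.066 [[142.25287382 310.45131425]
 [142.19615295 302.87267909]
 [142.30956047 317.94639789]]
0.071 [[144.08097454 307.77955902]
 [144.03459016 300.21580957]
 [144.12740612 315.26037574]]
0.076 [[145.89485604 305.12841602]
 [145.85862776 297.57960323]
 [145.93121045 312.59490957]]
t 13.025 pos [0.4786 0.1812 0.1275] toolx [ 0.058  0.998 -0.001] z [-0.002 -0.001 -1.   ] F [ 0.21  0.32 -2.48] op 0.0546 g 30.0
place target [-29.69   8.15  -0.49]
[-0.07803431  0.2740809 ]
[-0.07797426  0.35405559]
```

The bottle is held level, with its base about 69 mm behind the grasp point. I'll carry it over the cradle.

>>> apply_moves([
  [-3,1,0],
  [-4,1.2,0],
  [-5,1.3,0],
  [-5,1.3,0],
  [-5,1.3,0],
  [-4,1.2,0],
  [-3.7,0.9,0],
  [0,0,0],
], twist=[0,0,0,0,0,0,0,0])

```text
t: 14.02
tool_pos: [0.5435, -0.122, 0.1274]
orientation: [-2.287, -2.151, 0.003]
force: [-0.1, 0.0, -1.7]
opening: 0.0547
gripper_force: 30.0
```

>>> apply_moves([
  [0,0,0],
  [0,0,1.5],
  [0,0,1.2],
  [0,0,0],
  [0,0,0],
], twist=[0,0,0,0,0])

```text
t: 14.65
tool_pos: [0.5443, -0.1195, 0.102]
orientation: [-2.284, -2.156, 0.0]
force: [-0.5, 1.0, -2.4]
opening: 0.0544
gripper_force: 30.0
```

```bash
python3 -c "
from h import *
cr=np.array([.54305,-.11596,-.0573])
T=c2w([0,-.004],cr); print('place target',rel([T[0],T[1],.081]))
c=robot.read_camera('side'); a=cv2.resize(c['frame'][130:260,270:400,::-1],None,fx=3,fy=3)
c=robot.read_camera('top'); b=cv2.resize(c['frame'][145:245,325:445,::-1],None,fx=3.25,fy=3.9)
cv2.imwrite('pics/s8.png',np.hstack([a,b]))"
```

```text
t 14.65 pos [ 0.5443 -0.1195  0.102 ] toolx [0.057 0.998 0.   ] z [-0.  0. -1.] F [-0.46  0.96 -2.38] op 0.0544 g 30.0
place target [-0.06 -0.14  2.1 ]
```

View pics/s8.png

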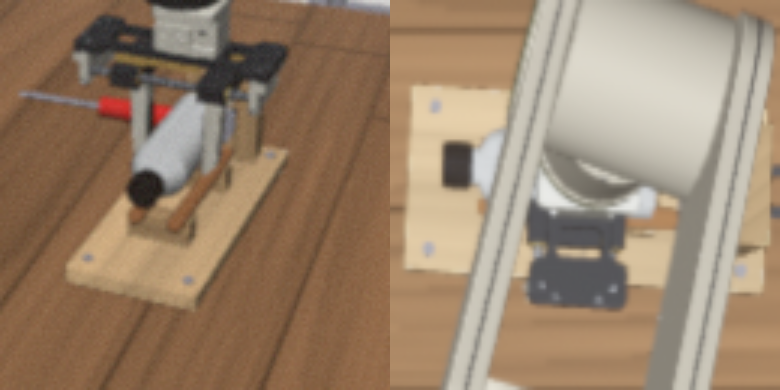

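The bottle is centred over the rails with the base still clear of the plate. I'll lower it gently.

>>> apply_moves([
  [0,-0.1,0.7],
  [0,0,0.6],
  [0,0,0.4],
  [0,0,0.2],
  [0,0,0.1],
  [0,0,0],
], twist=[0,0,0,0,0,0])

```text
t: 15.5
tool_pos: [0.5435, -0.1198, 0.0822]
orientation: [2.285, 2.156, 0.0]
force: [0.0, 0.0, -2.1]
opening: 0.0543
gripper_force: 30.0
```

>>> apply_moves([
  [0,0,0],
  [0,0,0],
  [0,0,0],
], twist=[0,0,0], squeeze=8)

```text
t: 15.88
tool_pos: [0.5434, -0.1197, 0.0822]
orientation: [2.285, 2.156, 0.0]
force: [0.3, -0.8, -2.7]
opening: 0.055
gripper_force: 8.0
```

>>> apply_moves([
  [0,0,0.05],
  [0,0,0.05],
  [0,0,0.05],
  [0,0,0],
], twist=[0,0,0,0])

```text
t: 16.38
tool_pos: [0.5439, -0.1198, 0.0816]
orientation: [2.284, 2.155, 0.001]
force: [-0.3, -0.1, 5.1]
opening: 0.055
gripper_force: 8.0
```

>>> apply_moves([
  [0,0,0.05],
  [0,0,0.05],
  [0,0,0.05],
  [0,0,0],
], twist=[0,0,0,0])

```text
t: 16.88
tool_pos: [0.544, -0.1199, 0.0809]
orientation: [2.284, 2.155, 0.001]
force: [-4.5, 1.1, 12.5]
opening: 0.0549
gripper_force: 8.0
```

Contact with the rails. I'll open slightly so the bottle rests freely and self-centres, and then check.

>>> apply_moves([
  [0,0,0],
  [0,0,0],
  [0,0,-0.1],
  [0,0,0],
  [0,0,0],
], twist=[0,0,0,0,0], gripper=6.5)

```text
t: 17.5
tool_pos: [0.5433, -0.1197, 0.08]
orientation: [-2.285, -2.156, 0.0]
force: [-0.4, 0.3, -0.2]
opening: 0.065
gripper_force: 0.0
```

```bash
python3 -c "
from h import *
cr=np.array([.54305,-.11596,-.0573])
rel([0,0,0]); print(w2c(robot.read_state()['tool_pos'],cr))
c=robot.read_camera('side'); a=cv2.resize(c['frame'][140:240,290:390,::-1],None,fx=4,fy=4)
c=robot.read_camera('top'); b=cv2.resize(c['frame'][160:230,340:440,::-1],None,fx=4,fy=5.714)
cv2.imwrite('pics/s9.png',np.hstack([a,b]))"
```

```text
t 17.5 pos [ 0.5433 -0.1197  0.08  ] toolx [0.058 0.998 0.   ] z [-0.  0. -1.] F [-0.43  0.35 -0.16] op 0.065 g 0.0
[ 0.0004447 -0.0037103]
```

View pics/s9.png

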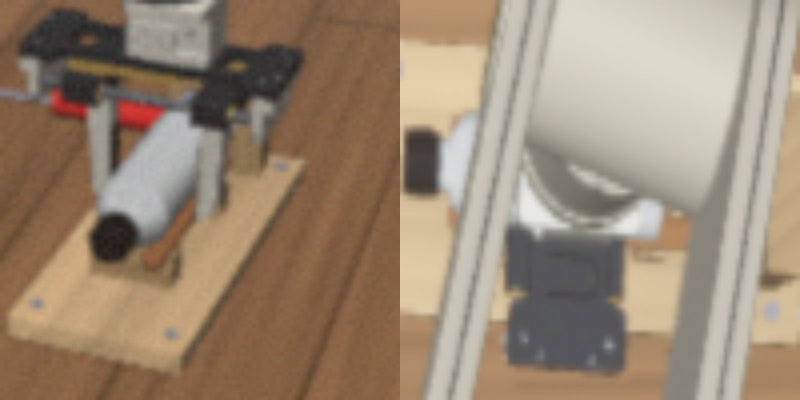

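The bottle lies freely on both rails, base towards the plate and clear of it. I'll re-grip and slide.

>>> apply_moves([
  [0,0,0],
  [0,0,0],
  [0,0,0],
  [0,0,0],
  [0,0,0],
], twist=[0,0,0,0,0], gripper=4.5, squeeze=35)

```text
t: 18.23
tool_pos: [0.5438, -0.1198, 0.0804]
orientation: [2.284, 2.156, 0.001]
force: [3.6, -0.9, -0.5]
opening: 0.0541
gripper_force: 35.0
```

>>> apply_moves([
  [-0.3,0,0],
  [-0.4,0,0],
  [-0.4,0,0],
  [-0.4,0,0],
  [-0.3,0,0],
  [0,0,0],
  [0,0,0],
], twist=[0,0,0,0,0,0,0])

```text
t: 19.1
tool_pos: [0.5426, -0.1382, 0.0804]
orientation: [2.284, 2.155, -0.0]
force: [4.2, -0.9, 3.9]
opening: 0.0543
gripper_force: 35.0
```

>>> apply_moves([
  [-0.2,0,0],
  [-0.1,0,0],
  [-0.1,0,0],
  [0,0,0],
], twist=[0,0,0,0])

```text
t: 19.6
tool_pos: [0.5424, -0.1413, 0.0804]
orientation: [2.285, 2.156, 0.001]
force: [5.3, 4.5, 4.4]
opening: 0.0543
gripper_force: 35.0
```

>>> apply_moves([
  [-0.1,0,0],
  [-0.1,0,0],
  [0,0,0],
], twist=[0,0,0])

```text
t: 19.98
tool_pos: [0.5423, -0.1433, 0.0804]
orientation: [2.285, 2.156, 0.001]
force: [4.2, 3.3, 4.1]
opening: 0.0543
gripper_force: 35.0
```

>>> apply_moves([
  [-0.1,0,0],
  [-0.1,0,0],
  [0,0,0],
], twist=[0,0,0])

```text
t: 20.35
tool_pos: [0.5422, -0.1452, 0.0804]
orientation: [2.285, 2.156, 0.001]
force: [4.0, 3.3, 3.5]
opening: 0.0547
gripper_force: 35.0
```

>>> apply_moves([
  [-0.1,0,0],
  [-0.1,0,0],
  [0,0,0],
], twist=[0,0,0])

```text
t: 20.72
tool_pos: [0.5421, -0.1472, 0.0804]
orientation: [2.285, 2.156, 0.001]
force: [4.6, 3.0, 4.4]
opening: 0.0544
gripper_force: 35.0
```

>>> apply_moves([
  [-0.1,0,0],
  [-0.1,0,0],
  [0,0,0],
], twist=[0,0,0])

```text
t: 21.1
tool_pos: [0.542, -0.1487, 0.0804]
orientation: [-2.284, -2.156, -0.002]
force: [4.6, 6.3, 4.4]
opening: 0.0546
gripper_force: 35.0
```

>>> apply_moves([
  [-0.1,0,0],
  [-0.1,0,0],
  [0,0,0],
], twist=[0,0,0])

```text
t: 21.48
tool_pos: [0.5419, -0.1504, 0.0804]
orientation: [-2.284, -2.156, -0.003]
force: [4.2, 8.3, 5.0]
opening: 0.0542
gripper_force: 35.0
```

>>> apply_moves([
  [-0.1,0,0],
  [-0.1,0,0],
  [0,0,0],
], twist=[0,0,0])

```text
t: 21.85
tool_pos: [0.5418, -0.1521, 0.0804]
orientation: [-2.284, -2.156, -0.003]
force: [5.3, 9.4, 5.8]
opening: 0.054
gripper_force: 35.0
```

Plate contact came at about y=-0.1475, with the force rising by roughly 0.7 N/mm. I'll continue to half way.

>>> apply_moves([
  [-0.1,0,0],
  [-0.1,0,0],
  [-0.1,0,0],
  [0,0,0],
  [0,0,0],
], twist=[0,0,0,0,0])

```text
t: 22.48
tool_pos: [0.5417, -0.1547, 0.0804]
orientation: [-2.283, -2.156, -0.004]
force: [3.7, 11.2, 6.3]
opening: 0.0544
gripper_force: 35.0
```

>>> apply_moves([
  [-0.1,0,0],
  [-0.1,0,0],
  [0,0,0],
  [0,0,0],
], twist=[0,0,0,0])

```text
t: 22.98
tool_pos: [0.5415, -0.1564, 0.0804]
orientation: [-2.283, -2.155, -0.004]
force: [4.7, 13.1, 6.6]
opening: 0.0543
gripper_force: 35.0
```

```bash
python3 -c "
from h import *
F=[]
for i in range(8):
    c=robot.read_camera('top'); s=robot.read_state(); F.append(np.r_[s['force'],s['tool_pos']])
print(np.mean(F,0).round(4))
cv2.imwrite('pics/s10.png',cv2.resize(c['frame'][165:225,380:460,::-1],None,fx=8,fy=8,interpolation=cv2.INTER_CUBIC))"
```

```text
[ 4.6614 12.0579  6.377   0.5415 -0.1564  0.0803]
```

```bash
python3 -c "
from plant import robot
print(robot.close_job())"
```

```text
the job is handed in; nothing more can be done
None
```

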